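# Find the heavy side of a honing wheel

### The job

One of the three wooden honing wheels, the middle-sized one, runs out of balance. Turn it by hand by its rim and let it go to find out where its heavy side is (the bearing is stiff, so from either side it stops short of the bottom: the true bottom lies halfway between the two rests), then turn that heavy side straight down and finish still gripping the wheel's rim between the fingers, holding it so. Do not turn the other two wheels and leave the things lying around where they are.

Things in the scene. Friction and masses are not known exactly. Their poses are not given: they have to be found in the camera images.
- stand_small: fixed dark wooden stand of the 100 mm wheel: foot 95x90 mm, origin on the bench under the wheel's centre; x runs along the axle, away from the robot (up to 0.25 rad to either side), y left, z up. One post, 34 mm wide, 36 mm BEHIND the wheel's mid-plane, ends 13 mm above the axle, its bearing boss (radius 17 mm) 17 mm above; nothing is in front of or above the wheel
- wheel_small_hub (a point): centre of the small wheel, in its mid-plane on the axle, 110 mm above the bench; axes as its stand's. Plain light wooden upright disc, 100 mm diameter, 22 mm thick, with steel hub flanges (radius 19 mm, 5 mm proud). The three wheels are alike but for their diameter (100, 125, 150 mm) and swap places from start to start
- stand_middle: fixed dark wooden stand of the 125 mm wheel: foot 95x90 mm, origin on the bench under the wheel's centre; x runs along the axle, away from the robot (up to 0.25 rad to either side), y left, z up. One post, 34 mm wide, 36 mm BEHIND the wheel's mid-plane, ends 13 mm above the axle, its bearing boss (radius 17 mm) 17 mm above; nothing is in front of or above the wheel
- wheel_middle_hub (a point): centre of the middle wheel, in its mid-plane on the axle, 110 mm above the bench; axes as its stand's. Plain light wooden upright disc, 125 mm diameter, 22 mm thick, with steel hub flanges (radius 19 mm, 5 mm proud). The three wheels are alike but for their diameter (100, 125, 150 mm) and swap places from start to start
- stand_large: fixed dark wooden stand of the 150 mm wheel: foot 95x90 mm, origin on the bench under the wheel's centre; x runs along the axle, away from the robot (up to 0.25 rad to either side), y left, z up. One post, 34 mm wide, 36 mm BEHIND the wheel's mid-plane, ends 13 mm above the axle, its bearing boss (radius 17 mm) 17 mm above; nothing is in front of or above the wheel
- wheel_large_hub (a point): centre of the large wheel, in its mid-plane on the axle, 110 mm above the bench; axes as its stand's. Plain light wooden upright disc, 150 mm diameter, 22 mm thick, with steel hub flanges (radius 19 mm, 5 mm proud). The three wheels are alike but for their diameter (100, 125, 150 mm) and swap places from start to start
- wheel_middle (a joint): how far the middle wheel is turned, rad, anticlockwise as the robot sees it; 0 with its dark line straight up; no stops. A plug of about 150 g is hidden in the wood 40 mm from the axle, at an unseen angle from the line that differs at every start; the wood (200 g) is balanced. Turning it by the rim takes under 3 N
- wheel_middle_mark (a point): outer end of the middle wheel's dark line (4 mm wide, hub to rim on the front face, then across the rim), 57.5 mm from the axle. Let go, the wheel creeps heavy side downward (up to 2 rad/s, no overshoot) and within 4 s rests 0.35 to 0.6 rad short of straight down, by the same amount from either side; that close to straight down or up it stays where it is left
- wheel_small_mark (a point): the same on the small wheel, 45 mm from its axle; the small wheel is balanced and stays where it is
- wheel_large_mark (a point): the same on the large wheel, 70 mm from its axle; the large wheel is balanced and stays where it is
- strop: flat leather-faced wooden strop, 53x212x14 mm; loose bystander; origin at the centre of its underside
- awl: awl with a turned handle, lying, 39x122x32 mm; loose bystander; origin at the centre of its underside
- sanding_block: wooden sanding block, 78x99x32 mm; loose bystander; origin at the centre of its underside
- wedge: plain wooden wedge, 102x42x24 mm; loose bystander; origin at the centre of its underside
- tape_roll: roll of tape lying flat, 104x102x25 mm; loose bystander; origin at the centre of its underside
- oil_can: small oil can with a thin upright spout, 64x64x151 mm; loose bystander; origin at the centre of its underside

How it is judged:
On the way:
1. the middle wheel is in the fingers with its heavy side well away from the bottom (more than 0.33 rad) (contact force between the fingers and wheel_middle above 1 N and (y of plug_core in the frame of stand_middle above 0.0129617 m or y of plug_core in the frame of stand_middle below -0.0129617 m or z of plug_core in the frame of stand_middle above 0.11 m)), for 0.1 s.
At the end, for the whole second after the job is handed in: the middle wheel stands still with its heavy side within 0.2 rad (about 11 degrees) of straight down, gripped over its rim between the fingers (more than 5 N, TCP within 75 mm of the wheel's centre); the other wheels' line ends have moved less than 12 mm and the loose things less than 30 mm (contact force between the fingers and wheel_middle above 5 N and distance between the grasp point and wheel_middle_hub below 0.075 m and y of plug_core in the frame of stand_middle between -0.00794677 and 0.00794677 m and z of plug_core in the frame of stand_middle below 0.0717865 m and velocity of joint wheel_middle between -0.05 and 0.05 rad/s and distance of each of wheel_small_mark, wheel_large_mark from where it was at the start of the episode below 0.012 m and distance of each of strop, awl, sanding_block, wedge, tape_roll, oil_can from where it was at the start of the episode below 0.03 m); the arm keeps its last pose, push and grip.
It fails at once if one of the other two wheels is turned (distance of any of wheel_small_mark, wheel_large_mark from where it was at the start of the episode above 0.012 m).
It fails at once if a loose thing on the bench is disturbed (distance of any of strop, awl, sanding_block, wedge, tape_roll, oil_can from where it was at the start of the episode above 0.03 m).
It also fails if it takes over 58 s, if anything falls off the work surface, if the arm or the gripper's body presses on something with over 40 N, if the wrist force passes 120 N, or if a joint passes its speed limit or range.

### The arm

A 6-joint arm with a two-finger parallel gripper is mounted at the origin on a cart in front of the work surface, level with it; the furniture and walls round the work are solid. World frame = base frame: x ahead of the robot, y to its left, z up, the work surface at z = 0. Lengths are in m, angles in rad, forces in N, time in s.
With the tool pointing down it reaches from about 0.375 to 0.9 m from the base axis. Payload 3.1 kg.
Tool frame: the origin (TCP) lies between the finger pads, 19 mm behind the fingertips; this is the grasp point; z points along the fingers, y is the line along which they close (so a half turn about z gives the same grasp; the last joint's range is limited). The gripper opens to 87 mm and grips with 3 to 60 N. Pads are 19 mm wide; open, the fingers measure 117 mm over their backs; the gripper's body (75 mm by 190 mm) begins 51 mm behind the grasp point.
Start: joints at [-0.178, 0.527, 1.433, -0, 1.181, -0.178], TCP at [0.625, 0, 0.241] pointing down, gripper open.
Joint ranges: [-3.08, 3.08], [-0.75, 2.2], [0.22, 2.44], [-1.43, 4.57], [0, 2.65], [-2.85, 2.85]. Speed limits (rad/s): [2.79, 2.79, 3.14, 3.14, 3.14, 3.14].

### API

Orientations are given as a unit quaternion [x, y, z, w].
In Python, from rig import robot gives the robot as it stands.
- The arm moves only by the shell command python3 -m creep 'ROWS' [OPENING] [FORCE]. ROWS is a JSON list of rows, 1 to 20 of them, each an object with the fields dx, dy, dz (the shift in m), spin (a turn about the tool's z in rad); a field left out counts as zero; each row shifts and turns the commanded pose from where the row before left it, along the tool's axes as they then stand; what a row does not reach is not made up. A row lasts 1/12 s, in which the tool goes at most 0.0417 m and 0.125 rad, less where a joint would pass 70% of its speed; a pose out of reach is approached as far as the arm can. OPENING is the finger opening in m, set as the command begins (- or left out keeps the last). The fingers move at their own pace and stop on an object; FORCE is the grip in N (left out, the last holds). Time passes only in rows, so rows that do not move let the fingers close. It prints the time, the measured TCP pose, the force, the opening and the grip force at its end. Input that does not fit is refused with a message, and nothing moves.
- robot.get_obs(): the state, without advancing time (a new reading comes with each control period).
- robot.camera(name): name is "scene" or "side" or "wrist"; returns a dict with "img" (480x640x3 uint8, red, green, blue), "fx", "fy", "cx", "cy" (pixels), "xyz" and "attitude" of the camera in the world. Camera axes: x right, y down, z forward; pixel columns grow to the right and rows downward; lengths in m; the calibration is good to about 2 mm. A picture is of the moment at which its call begins. There is no depth.
- robot.hand_in(): hands the job in; it is judged then, once.
The state is a dict: "time": time; "q": joint angles; "joint_velocities": joint speeds; "joint_torque": joint torques, N m; "position": TCP position; "tool_rot": TCP orientation; "ft_force": force on the tool from outside, world axes, zero at the start; "moment": the same for the moment, N m; "grip_width": finger opening in m; "grip_force": force on a finger pad.
Only numpy, scipy, OpenCV 4.12 (cv2) and the standard library are available. Lean on these libraries where they do the work, as an engineer would, in place of code of your own. Each camera call takes 0.05 s, during which the arm holds its last target. There are 200 camera calls.

## Working session

There is one attempt and no reset: what is moved stays moved. The work goes in short steps, Python scripts to look and compute and a shell command to move; the robot and the scene stay as the last step left them, time stands still between calls to the robot, and variables do not carry over. Pictures are saved under pics/ and viewed, at most 10 in all, crops included, and the job is handed in when it is done.

```bash
mkdir -p pics; ls; python3 - <<'E'
from rig import robot
import cv2,numpy as np,json
for n in ["scene","side"]:
    c=robot.camera(n); cv2.imwrite(f"pics/{n}0.png",c["img"][:,:,::-1])
    print(n,{k:np.round(c[k],4).tolist() for k in c if k!="img"})
print(robot.get_obs())
E
```

```text
pics
scene {'fx': 600.4543, 'fy': 600.4543, 'cx': 314.2194, 'cy': 235.2796, 'xyz': [-0.441, -1.0667, 0.9013], 'attitude': [0.8007, -0.3074, 0.1852, -0.4797]}
side {'fx': 605.6499, 'fy': 605.6499, 'cx': 317.4193, 'cy': 232.4788, 'xyz': [0.0896, 1.2314, 0.7142], 'attitude': [-0.1376, 0.8282, -0.5375, 0.0785]}
{'time': 0.1, 'q': array([-1.78478104e-01,  5.28395497e-01,  1.43376606e+00, -1.57911202e-05,
        1.18138486e+00, -1.78498851e-01]), 'joint_velocities': array([-0.00039928, -0.00195546, -0.00389268, -0.00024313, -0.00095076,
       -0.00082633]), 'joint_torque': array([-3.02360622e-04, -4.40987206e+01, -1.77151054e+01,  6.34850166e-02,
        5.34114777e-02, -3.85449334e-05]), 'position': array([6.24383612e-01, 1.50086879e-04, 2.40358326e-01]), 'tool_rot': array([ 7.07096984e-01,  7.07115903e-01, -5.63143549e-04, -7.98259482e-04]), 'ft_force': array([ 1.04118603, -0.39348325,  0.66853537]), 'moment': array([ 0.00727602, -0.04448115,  0.02358491]), 'grip_force': 0.0, 'grip_width': 0.08676738875444313}
```

View pics/scene0.png

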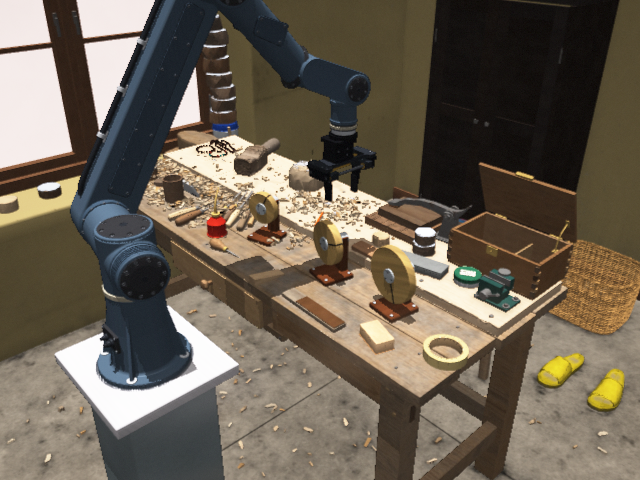

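View pics/side0.png

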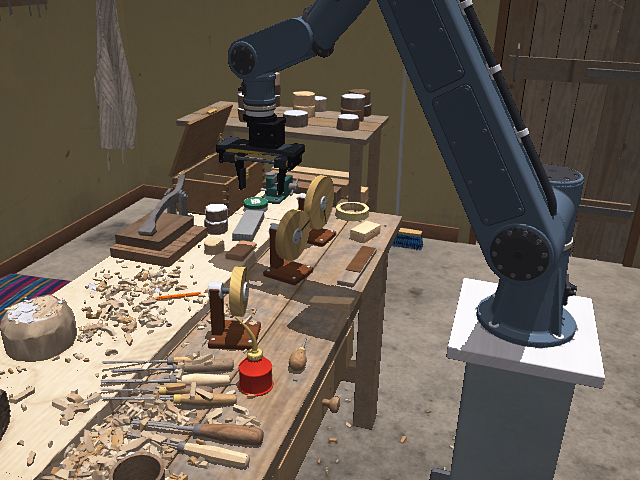

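Scene view: three wheels in a row, with face centres at about (263,208), (329,243) and (393,274). In the side view they are at (240,290), (292,235) and (319,203). Next I fit the faces and triangulate.

```bash
cat > h.py <<'E'
from rig import robot
import cv2,numpy as np
from scipy.spatial.transform import Rotation as R
def ray(c,uv):
    d=np.array([(uv[0]-c["cx"])/c["fx"],(uv[1]-c["cy"])/c["fy"],1.])
    d=R.from_quat(c["attitude"]).apply(d); return np.array(c["xyz"]),d/np.linalg.norm(d)
def proj(c,p):
    v=R.from_quat(c["attitude"]).inv().apply(np.array(p)-c["xyz"]); return np.array([c["fx"]*v[0]/v[2]+c["cx"],c["fy"]*v[1]/v[2]+c["cy"]])
def tri(c1,a,c2,b):
    o1,d1=ray(c1,a);o2,d2=ray(c2,b)
    A=np.stack([d1,-d2],1);t=np.linalg.lstsq(A,o2-o1,rcond=None)[0]
    p,q=o1+t[0]*d1,o2+t[1]*d2
    return (p+q)/2,np.linalg.norm(p-q)
E
python3 - <<'E'
from h import *
cs={n:robot.camera(n) for n in ["scene","side"]}
P={"scene":[(263,208),(329,243),(393,274)],"side":[(240,290),(292,235),(319,203)]}
for i in range(3):
    p,g=tri(cs["scene"],P["scene"][i],cs["side"],P["side"][i]);print(p.round(3),g.round(4))
s=cs["scene"]["img"][180:330,220:440];t=cs["side"]["img"][165:345,200:370]
s=cv2.resize(s,None,fx=3.6,fy=3.6,interpolation=2)[:,:,::-1];t=cv2.resize(t,None,fx=3.3,fy=3.3,interpolation=2)[:,:,::-1]
cv2.imwrite("pics/s1.png",s);cv2.imwrite("pics/t1.png",t);print(s.shape,t.shape)
E
```

```text
[0.557 0.271 0.109] 0.0017
[ 0.556 -0.023  0.106] 0.0014
[ 0.562 -0.25   0.107] 0.0042
(540, 792, 3) (594, 561, 3)
```

View pics/s1.png

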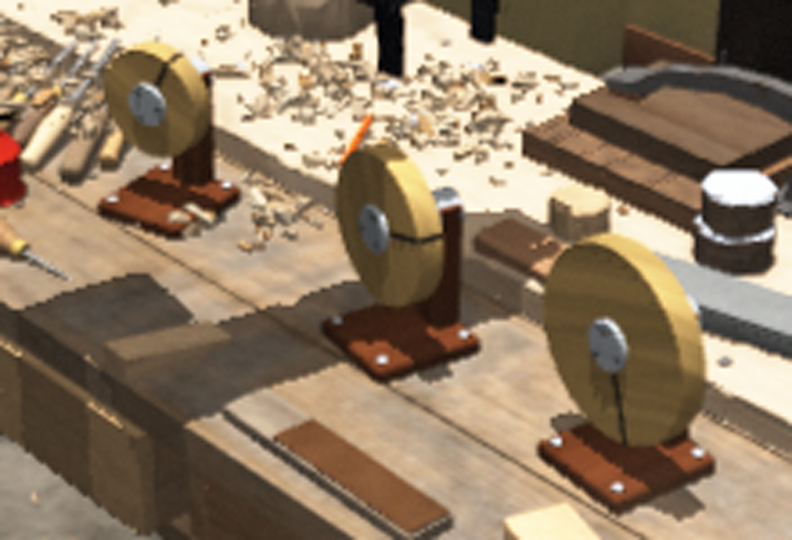

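View pics/t1.png

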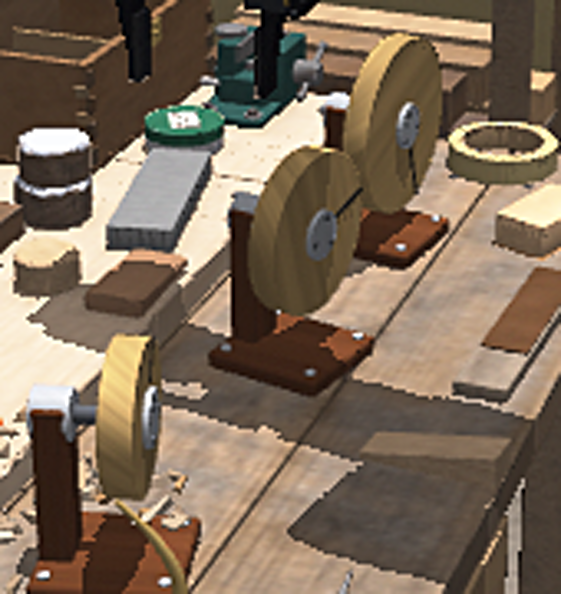

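The middle wheel is the centre one. In the scene crop its flange is at (373,229), its line points right to (443,239), and its foot corners are at (323,330), (380,380) and (481,347). In the side crop the flange is at (320,234) and the line ends at (362,188). The small wheel is on the left and the large one on the right.

```bash
python3 - <<'E'
from h import *
cs={n:robot.camera(n) for n in ["scene","side"]}
S=lambda u,v:(220+u/3.6-.36,180+v/3.6-.36)
T=lambda u,v:(200+u/3.3-.35,165+v/3.3-.35)
hub,g=tri(cs["scene"],S(373,229),cs["side"],T(320,234));print("flange",hub.round(4),g)
b,g=tri(cs["scene"],S(449,196),cs["side"],T(243,202));print("boss",b.round(4),g)
def pl(c,uv,z):
    o,d=ray(c,uv);return (o+d*(z-o[2])/d[2]).round(4)
# foot screws (at equal height): scene left,front,right; side left(back),front,right
ss=[S(336,321),S(382,359),S(467,334)];ts=[T(227,349),T(310,373),T(358,336)]
for z in(0.012,):
  print("scene",[pl(cs["scene"],p,z) for p in ss]);print("side",[pl(cs["side"],p,z) for p in ts])
# top of front face rim etc.: mark end at front-face rim
print("mark",tri(cs["scene"],S(418,241),cs["side"],T(341,210)))
# gray dark mask stats, flange centre by colour
for n,c,p in(("scene",cs["scene"],S(373,229)),("side",cs["side"],T(320,234))):
    hsv=cv2.cvtColor(c["img"],cv2.COLOR_RGB2HSV);x,y=map(int,p)
    w=hsv[y-12:y+13,x-12:x+13];m=((w[...,1]<60)&(w[...,2]>90)).astype(np.uint8)
    k,l,st,ce=cv2.connectedComponentsWithStats(m);i=1+np.argmax(st[1:,4]);print(n,st[i],ce[i]+[x-12,y-12],p)
E
```

```text
flange [ 0.5412 -0.017   0.1089] 0.0004276348871108229
boss [ 0.6075 -0.0311  0.1189] 0.0005408869431732499
scene [array([0.5368, 0.0202, 0.012 ]), array([ 0.5256, -0.045 ,  0.012 ]), array([ 0.6001, -0.0628,  0.012 ])]
side [array([0.608 , 0.0026, 0.012 ]), array([0.5366, 0.0166, 0.012 ]), array([ 0.5227, -0.0513,  0.012 ])]
mark (array([ 0.54301507, -0.06120728,  0.11270747]), np.float64(0.007005450558498061))
scene [11  6  6 10 26] [325.38461538 241.15384615] (323.2511111111111, 243.2511111111111)
side [ 9  5  6 13 23] [294.73913043 232.7826087 ] (296.619696969697, 235.5590909090909)
```

```bash
cat >> h.py <<'E'
HUB=np.array([.5569,-.0202,.109]);PSI=-.2
AX=np.array([np.cos(PSI),np.sin(PSI),0]);LF=np.array([-np.sin(PSI),np.cos(PSI),0])
def face(c,uv,off=-.011):
    o,d=ray(c,uv);p=o+d*(((HUB+off*AX-o)@AX)/(d@AX))-HUB
    return p@LF,p[2]
def mark(name="scene",img=None):
    c=robot.camera(name);u,v=proj(c,HUB-.011*AX).round().astype(int)
    g=cv2.cvtColor(c["img"],cv2.COLOR_RGB2HSV)
    A=[];W=[]
    for y in range(v-45,v+46):
        for x in range(u-45,u+46):
            l,z=face(c,(x,y));r=np.hypot(l,z)
            if .024<r<.054: A.append(np.arctan2(-l,z));W.append(g[y,x,2])
    A=np.array(A);W=np.array(W,float);k=W<.5*np.median(W)
    if not k.sum(): return None,0,0
    m=np.exp(1j*A[k]);return np.angle(m.mean()).round(3),int(k.sum()),abs(m.mean()).round(3)
def rel():
    o=robot.get_obs();p=o["position"]-HUB
    return dict(t=o["time"],left=(p@LF).round(4),axle=(p@AX).round(4),up=p[2].round(4),grip=(o["grip_width"],o["grip_force"]))
E
python3 -c "
from h import *
print(mark('scene'),mark('side'))"
python3 -m creep '[{"spin": 0.1}, {"spin": 0.1}, {"dx": -0.0168, "dy": -0.0155}, {"dx": -0.0168, "dy": -0.0155}, {"dx": -0.0168, "dy": -0.0155}, {"dx": -0.0168, "dy": -0.0155}, {}]' 0.055 12
python3 - <<'E'
from h import *
print(rel());c=robot.camera("wrist");cv2.imwrite("pics/w1.png",c["img"][:,:,::-1]);print(mark('scene'),mark('side'),proj(c,HUB+[0,0,.0625]))
for s in(-11,11): print([proj(c,HUB+s*.001*AX+.0625*(np.sin(a)*LF+[0,0,np.cos(a)])).round() for a in(-.6,0,.6)])
E
```

```text
(np.float64(1.499), 2, np.float64(1.0)) (np.float64(1.554), 8, np.float64(0.999))
time: 0.98
position: [0.5473, -0.0549, 0.241]
tool_rot: [0.775, 0.632, -0.002, -0.001]
ft_force: [0.3, 0.1, -0.8]
grip_width: 0.0562
grip_force: 0.0
{'t': 0.9833, 'left': np.float64(-0.0359), 'axle': np.float64(-0.0025), 'up': np.float64(0.132), 'grip': (0.05622668403756501, 0.0)}
(np.float64(1.611), 4, np.float64(1.0)) (np.float64(1.644), 6, np.float64(1.0)) [325.58085367 199.79059277]
[array([305., 260.]), array([304., 200.]), array([304., 129.])]
[array([345., 260.]), array([347., 200.]), array([347., 129.])]
```

View pics/w1.png

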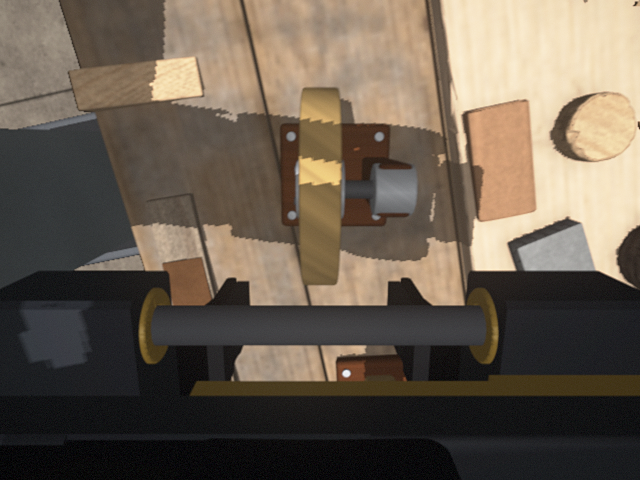

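Wrist view: the wheel is upright at columns 301–343 and rows 87–283, parallel to the fingers, so the yaw is good. It sits about 3 px (1–2 mm) nearer the robot than predicted. I'll check the row extremes, and fix the angle sign and the line mask.

```bash
python3 - <<'E'
s=open('h.py').read()
s=s.replace("arctan2(-l,z)","arctan2(l,z)").replace('g=cv2.cvtColor(c["img"],cv2.COLOR_RGB2HSV)','V=c["img"].max(2);B=V/cv2.medianBlur(V,15).clip(1).astype(float)')
s=s.replace("W.append(g[y,x,2])","W.append(B[y,x])").replace("k=W<.5*np.median(W)","k=W<.62")
open('h.py','w').write(s)
E
python3 - <<'E'
from h import *
print(mark('scene'),mark('side'));c=robot.camera("wrist")
b=[[proj(c,HUB+a*AX+.0625*(np.sin(t)*LF+[0,0,np.cos(t)])) for t in np.linspace(-1.7,1.7,80)] for a in(-.011,.011)]
b=np.array(b).reshape(-1,2);print(b.min(0),b.max(0))
m=cv2.inRange(cv2.cvtColor(c["img"],cv2.COLOR_RGB2HSV),(0,80,40),(40,255,255))[80:275,280:370]
E
```

```text
(np.float64(-1.641), 10, np.float64(0.999)) (np.float64(-1.758), 10, np.float64(0.965))
[295.17760017  89.29139835] [338.42624594 286.11264448]
```

```bash
python3 -c "
from h import *
print(rel())"
python3 -m creep '[{"dz": 0.024}, {"dz": 0.024}, {"dz": 0.024}, {"dz": 0.0234}, {}]' 0.055 12
python3 -m creep '[{}, {}, {}, {}]' 0.0 12
python3 -c "
from h import *
print(rel(),mark('scene'),mark('side'))"
```

```text
{'t': 1.2833, 'left': np.float64(-0.0333), 'axle': np.float64(0.0016), 'up': np.float64(0.1323), 'grip': (0.05492871028244449, 0.0)}
time: 1.7
position: [0.5485, -0.0522, 0.1417]
tool_rot: [0.774, 0.633, -0.002, -0.004]
ft_force: [-0.3, 0.4, -0.7]
grip_width: 0.0552
grip_force: 0.0
time: 2.03
position: [0.5521, -0.0537, 0.1474]
tool_rot: [0.774, 0.633, 0.001, 0.001]
ft_force: [0.3, -0.1, -0.1]
grip_width: 0.0362
grip_force: 0.0
{'t': 2.0333, 'left': np.float64(-0.0338), 'axle': np.float64(0.0019), 'up': np.float64(0.0384), 'grip': (0.03621960072028273, 0.0)} (np.float64(-0.494), 94, np.float64(0.871)) (np.float64(-1.214), 52, np.float64(0.928))
```

```bash
python3 -m creep '[{"dy": -0.002, "dz": 0.001}, {}, {}, {}, {}]' 0.0 12
python3 -c "
from h import *
print(rel())"
```

```text
time: 2.55
position: [0.5476, -0.0532, 0.1454]
tool_rot: [0.774, 0.633, -0.001, -0.001]
ft_force: [-5.4, -0.8, 7.3]
grip_width: 0.0218
grip_force: 12.0
{'t': 2.55, 'left': np.float64(-0.0342), 'axle': np.float64(-0.0025), 'up': np.float64(0.0364), 'grip': (0.021768933298899874, 11.990698445741828)}
```

```bash
python3 -m creep '[{"dx": 0.0059, "dz": -0.0047}, {"dx": 0.0065, "dz": -0.0037}, {"dx": 0.0069, "dz": -0.0028}, {"dx": 0.0073, "dz": -0.0016}, {"dx": 0.0075, "dz": -0.0006}, {"dx": 0.0075, "dz": 0.0006}, {"dx": 0.0073, "dz": 0.0016}, {"dx": 0.0069, "dz": 0.0028}, {"dx": 0.0065, "dz": 0.0037}, {"dx": 0.0059, "dz": 0.0047}, {}, {}]'
python3 -c "
from h import *
print(rel(),mark('scene'),mark('side'))"
```

```text
time: 3.55
position: [0.5613, 0.0128, 0.1439]
tool_rot: [0.774, 0.633, -0.002, -0.0]
ft_force: [-3.0, -4.3, -4.4]
grip_width: 0.0219
grip_force: 12.0
{'t': 3.55, 'left': np.float64(0.0332), 'axle': np.float64(-0.0023), 'up': np.float64(0.0349), 'grip': (0.021912431609299104, 11.995002412295435)} (np.float64(0.872), 44, np.float64(0.869)) (np.float64(0.559), 89, np.float64(0.856))
```

```bash
python3 -m creep '[{}, {}, {}, {"dz": -0.03}, {"dz": -0.03}, {"dz": -0.03}, {}, {}, {}, {}, {}, {}]' 0.055
python3 - <<'E'
from h import *
print(rel(),mark('scene'),mark('side'))
c=robot.camera("scene");cv2.imwrite("pics/s2.png",cv2.resize(c["img"][190:300,270:400],None,fx=5,fy=5,interpolation=2)[:,:,::-1])
E
```

```text
time: 4.65
position: [0.5618, 0.0139, 0.2335]
tool_rot: [0.774, 0.633, -0.001, -0.001]
ft_force: [0.8, 0.4, -0.9]
grip_width: 0.0552
grip_force: 0.0
{'t': 4.65, 'left': np.float64(0.0344), 'axle': np.float64(-0.002), 'up': np.float64(0.1245), 'grip': (0.05517192562806038, 0.0)} (np.float64(-1.322), 9, np.float64(0.841)) (np.float64(-1.666), 10, np.float64(0.962))
```

View pics/s2.png

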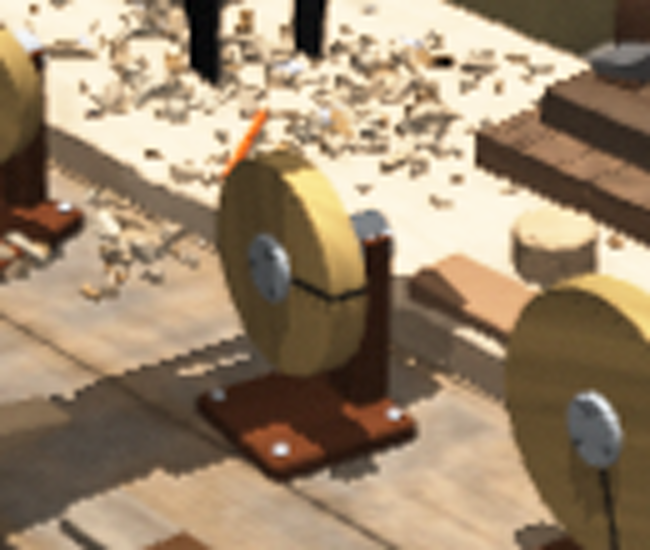

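The line is at the right: hub edge at crop (293,278), face rim at (333,299). So the wheel has turned back. I'll wait for rest, then measure more robustly.

```bash
python3 - <<'E'
s=open('h.py').read()
s=s.replace("HUB=np.array([.5569,-.0202,.109])","HUB=np.array([.5569,-.0202,.109])+[-.0024,.0005,0]")
i=s.index("    m=np.exp(1j*A[k])");j=s.index("def rel")
s=s[:i]+'''    a=A[k];n=(np.abs(np.angle(np.exp(1j*(a[:,None]-a))))<.15).sum(0);a0=a[n.argmax()]
    d=np.angle(np.exp(1j*(a-a0)));d=d[abs(d)<.25];return (a0+d.mean()).round(3),len(d),d.std().round(3)
'''+s[j:]
open('h.py','w').write(s)
E
python3 -m creep '[{}, {}, {}, {}, {}, {}, {}, {}, {}, {}, {}, {}, {}, {}, {}, {}, {}, {}, {}, {}]' >/dev/null
python3 -c "
from h import *
print(mark('scene'),mark('side'))"
python3 -m creep '[{}, {}, {}, {}, {}, {}, {}, {}, {}, {}, {}, {}, {}, {}, {}, {}, {}, {}, {}, {}]' | head -1
python3 - <<'E'
from h import *
for i in range(3): print(mark('scene'),mark('side'))
c=robot.camera("wrist");cv2.imwrite("pics/w2.png",c["img"][:,:,::-1])
E
```

```text
(np.float64(-1.585), 8, np.float64(0.03)) (np.float64(-1.601), 13, np.float64(0.046))
time: 8.23
(np.float64(-1.585), 8, np.float64(0.03)) (np.float64(-1.601), 13, np.float64(0.046))
(np.float64(-1.585), 8, np.float64(0.03)) (np.float64(-1.601), 13, np.float64(0.046))
(np.float64(-1.585), 8, np.float64(0.03)) (np.float64(-1.601), 13, np.float64(0.046))
```

Rest from one side: line at −1.59. Both views agree. Now the other way: grip at the left and turn clockwise.

```bash
python3 -m creep '[{"dz": 0.03}, {"dz": 0.03}, {"dz": 0.0285}, {}]' 0.05 | head -2
python3 -m creep '[{}, {}, {}, {}, {}, {}, {}]' 0 12
python3 -c "
from h import *
print(rel())"
```

```text
time: 8.92
position: [0.5586, 0.0142, 0.1416]
time: 9.5
position: [0.5616, 0.0143, 0.1474]
tool_rot: [0.774, 0.633, -0.0, -0.001]
ft_force: [-3.9, 2.8, 7.2]
grip_width: 0.0217
grip_force: 12.0
{'t': 9.5, 'left': np.float64(0.0347), 'axle': np.float64(0.0002), 'up': np.float64(0.0384), 'grip': (0.021741786189193583, 12.001455221325159)}
```

```bash
python3 -m creep '[{"dx": -0.0059, "dz": -0.0047}, {"dx": -0.0065, "dz": -0.0037}, {"dx": -0.0069, "dz": -0.0028}, {"dx": -0.0073, "dz": -0.0016}, {"dx": -0.0075, "dz": -0.0006}, {"dx": -0.0075, "dz": 0.0006}, {"dx": -0.0073, "dz": 0.0016}, {"dx": -0.0069, "dz": 0.0028}, {"dx": -0.0065, "dz": 0.0037}, {"dx": -0.0059, "dz": 0.0047}, {"dx": -0.0036, "dz": 0.004}, {}]'
python3 -m creep '[{}, {}, {}, {"dz": -0.03}, {"dz": -0.03}, {"dz": -0.03}, {}, {}, {}, {}, {}, {}, {}, {}, {}]' 0.05
python3 -c "
from h import *
print(mark('scene'),mark('side'))"
python3 -m creep '[{}, {}, {}, {}, {}, {}, {}, {}, {}, {}, {}, {}, {}, {}, {}, {}, {}, {}, {}, {}]' >/dev/null
python3 -c "
from h import *
print(mark('scene'),mark('side'))"
python3 -m creep '[{}, {}, {}, {}, {}, {}, {}, {}, {}, {}, {}, {}, {}, {}, {}, {}, {}, {}, {}, {}]' | head -1
python3 - <<'E'
from h import *
print(rel(),mark('scene'),mark('side'))
c=robot.camera("scene");cv2.imwrite("pics/s3.png",cv2.resize(c["img"][190:300,270:400],None,fx=5,fy=5,interpolation=2)[:,:,::-1])
E
```

```text
time: 10.5
position: [0.547, -0.0564, 0.1423]
tool_rot: [0.774, 0.633, -0.0, -0.001]
ft_force: [-3.4, 3.0, 1.0]
grip_width: 0.022
grip_force: 12.0
time: 11.75
position: [0.5481, -0.0566, 0.232]
tool_rot: [0.774, 0.633, -0.0, -0.0]
ft_force: [0.9, -1.0, -0.9]
grip_width: 0.0502
grip_force: 0.0
(np.float64(-2.513), 6, np.float64(0.029)) (np.float64(-2.437), 10, np.float64(0.04))
(np.float64(-2.476), 5, np.float64(0.04)) (np.float64(-2.409), 11, np.float64(0.039))
time: 15.28
{'t': 15.2833, 'left': np.float64(-0.0375), 'axle': np.float64(0.0012), 'up': np.float64(0.1233), 'grip': (0.04985800683857918, 0.0)} (np.float64(-2.472), 4, np.float64(0.024)) (np.float64(-2.409), 11, np.float64(0.039))
```

View pics/s3.png

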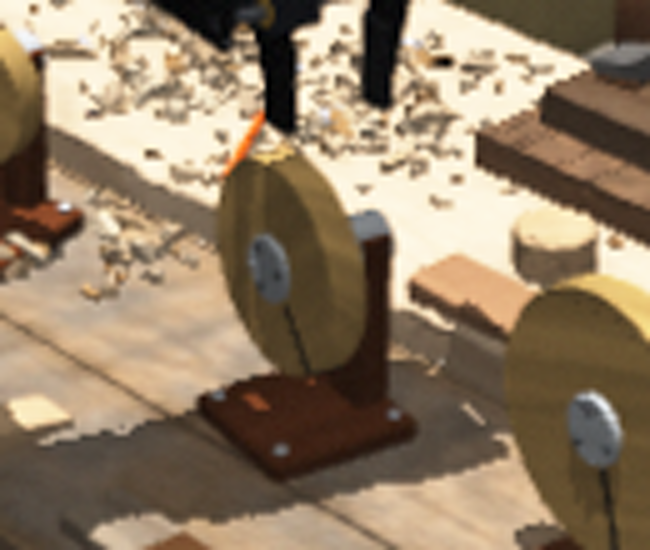

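Rests at −1.59 and −2.44 give a half-gap of 0.42, which is inside the stated range. The heavy side is down when the line is at −2.02. So turn +0.42 rad and hold.

```bash
python3 -m creep '[{"dx": 0.0135, "dy": -0.0005}, {"dx": 0.0135, "dy": -0.0005}, {"dz": 0.025}, {"dz": 0.025}, {"dz": 0.0244}, {}, {}]' 0.05 | head -2
python3 -m creep '[{}, {}, {}, {}, {}, {}, {}]' 0 20
python3 -c "
from h import *
print(rel(),mark('scene'),mark('side'))"
python3 -m creep '[{"dx": 0.0052, "dz": -0.0008}, {"dx": 0.0052, "dz": -0.0003}, {"dx": 0.0052, "dz": 0.0003}, {"dx": 0.0052, "dz": 0.0008}, {}, {}, {}]'
python3 - <<'E'
from h import *
print(rel(),mark('scene'),mark('side'))
c=robot.camera("scene");cv2.imwrite("pics/s4.png",cv2.resize(c["img"][190:300,270:400],None,fx=5,fy=5,interpolation=2)[:,:,::-1])
E
```

```text
time: 16.02
position: [0.5518, -0.0286, 0.1571]
time: 16.6
position: [0.5524, -0.03, 0.1587]
tool_rot: [0.774, 0.633, 0.0, -0.0]
ft_force: [-1.5, -0.3, 5.4]
grip_width: 0.0217
grip_force: 20.0
{'t': 16.6, 'left': np.float64(-0.0105), 'axle': np.float64(-0.0), 'up': np.float64(0.0497), 'grip': (0.02167233471974419, 19.997485333587974)} (np.float64(-0.093), 37, np.float64(0.142)) (np.float64(-0.471), 47, np.float64(0.142))
time: 17.28
position: [0.5564, -0.0107, 0.1579]
tool_rot: [0.774, 0.633, -0.001, 0.0]
ft_force: [-2.0, -4.6, 0.6]
grip_width: 0.0219
grip_force: 20.0
{'t': 17.2833, 'left': np.float64(0.0092), 'axle': np.float64(0.0001), 'up': np.float64(0.0489), 'grip': (0.021932629929730135, 19.996875571087003)} (np.float64(0.555), 37, np.float64(0.146)) (np.float64(-0.141), 42, np.float64(0.137))
```

View pics/s4.png

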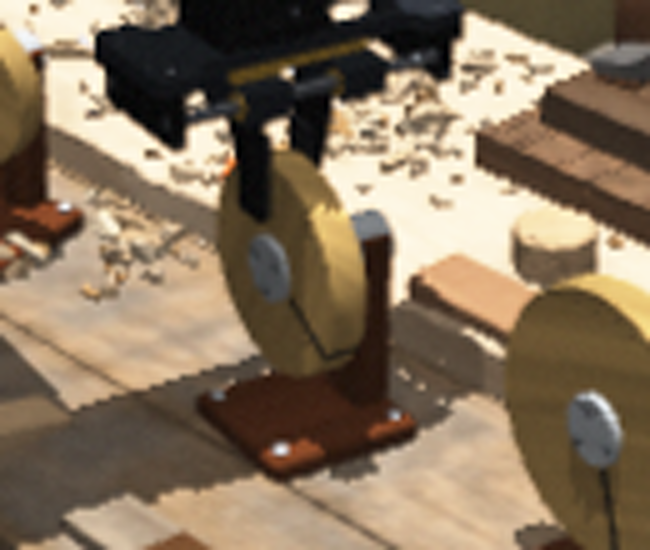

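The fingers are over the top of the rim; the line runs from crop (290,300) to (327,357), lower right. I'll measure only the lower half, where the fingers don't mask it.

```bash
sed -i 's/if .024<r<.054:/if .024<r<.054 and z<.01:/' h.py; python3 - <<'E'
from h import *
print(mark('scene'),mark('side'))
c=robot.camera("scene")
for n,p in(("rest+",[(293,278),(333,299)]),("rest-",[(285,303),(313,375)]),("now",[(290,300),(327,357)])):
    print(n,[np.arctan2(*face(c,(270+u/5-.4,190+v/5-.4))).round(3) for u,v in p])
E
```

```text
(np.float64(-2.141), 3, np.float64(0.049)) (np.float64(-2.047), 7, np.float64(0.031))
rest+ [np.float64(-1.427), np.float64(-1.416)]
rest- [np.float64(-2.454), np.float64(-2.398)]
now [np.float64(-2.144), np.float64(-2.037)]
```

About 0.06 rad short; add 3 mm.

```bash
python3 -m creep '[{"dx": 0.003, "dz": 0.0007}, {}, {}, {}, {}, {}]'
python3 - <<'E'
from h import *
print(rel(),mark('scene'),mark('side'))
E
```

```text
time: 18.08
position: [0.557, -0.0078, 0.1571]
tool_rot: [0.774, 0.633, -0.001, 0.0]
ft_force: [-1.9, -4.6, -0.1]
grip_width: 0.0219
grip_force: 20.0
{'t': 18.0833, 'left': np.float64(0.0121), 'axle': np.float64(0.0001), 'up': np.float64(0.0481), 'grip': (0.021918647180400083, 19.99957029009238)} (np.float64(-2.033), 2, np.float64(0.002)) (np.float64(-2.008), 9, np.float64(0.034))
```

Line at −2.02, on target, and gripped at 20 N. Handing in.

```bash
python3 -c "
from rig import robot
print(robot.hand_in())"
```

```text
the job is handed in; nothing more can be done
None
```

The job is handed in (no verdict was returned): the middle wheel is gripped at the rim with 20 N, its line at −2.02 rad, halfway between the two rests I measured (−1.59 and −2.44), so its heavy side should be straight down.

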